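# Pin the exposure pot, cover it with nested lids, lift off the light shield alone

### The arm

A 6-joint arm with a two-finger parallel gripper is mounted at the origin on a cart in front of the work surface, level with it; the furniture and walls round the work are solid. World frame = base frame: x ahead of the robot, y to its left, z up, the work surface at z = 0. Lengths are in m, angles in rad, forces in N, time in s.
With the tool pointing down it reaches from about 0.25 to 0.8 m from the base axis. Payload 8.5 kg.
Tool frame: the origin (TCP) lies on the centre line of the jaws, within the pads' length; the fingertips stand ahead of it and the grasp point (between the pads) lies 11 mm behind it (r.tip_extent is the x of the fingertips in the tool frame, in m); x points along the fingers, z is the direction in which the jaws open and shut, and the axes are right-handed (so a half turn about x gives the same grasp; the last joint's range is limited). The gripper opens to 85 mm and grips with 20 to 120 N. Pads are 22 mm wide; open, the fingers measure 114 mm over their backs; the gripper's body (76 mm by 85 mm) begins 54 mm behind the grasp point. The pads swing forward as they close: fully open they stand 13 mm farther back than shut.
Start: joints at [1.214, 0.238, -0.013, 1.319, 0, 1.571], TCP at [0.183, 0.492, 0.239] pointing down, gripper open.
Joint ranges: [-2.66, 2.66], [-1.03, 1.9], [-1.14, 1.46], [-1.82, 2.27], [-1.45, 1.34], [-3.14, 3.14]. Speed limits (rad/s): [2.22, 2.22, 2.79, 3.14, 3.14, 3.14].

### API

Orientations are given as a unit quaternion [w, x, y, z].
In Python, from cell import r gives the robot as it stands.
- The arm moves only by the tool servo_tool, never from a script. Its argument "commands" is a list of rows, each an object with "offset": the shift along the tool's x, y, z in m, a list of three; "angular": the turn, a rotation vector about the tool's x, y, z in rad, a list of three. A call has 1 to 8 rows; each row shifts and turns the commanded pose from where the row before left it, along the tool's axes as they then stand; what a row does not reach is not made up. A row lasts 1/12 s, in which the tool goes at most 41.7 mm and 7.16 degrees, less where a joint would pass 70% of its speed; a pose out of reach is approached as far as the arm can. A call is refused whole if a number of a shift passes 0.0417 or a number of a turn 0.125, either way. A call with a gripper value outside its range is refused whole. "claw" is the finger opening in m, from 0 to 0.0854, set as the call begins (left out, the last holds). The fingers move at their own pace and stop on an object; "force" is the grip in N (left out, the last holds). Time passes only in rows, so rows that do not move let the fingers close. It gives the time, the measured TCP pose, the force and the opening at its end, in the units of the state.
- r.observe(): the state, without advancing time (a new reading comes with each control period).
- r.get_image(name): name is "side" or "top" or "wrist"; returns the picture (384x512x3 uint8, red, green, blue); there is no depth.
- r.camera_params(name): a dict with "K" (3x3 intrinsics, pixels), "extrinsics" (4x4, takes a point from camera to world coordinates); the wrist camera has in their place "hand_eye" (4x4, takes a point from camera to tool coordinates, whose origin is the TCP and whose axes are the tool frame's). Camera axes: x right, y down, z forward; pixel columns grow to the right and rows downward; lengths in m; the calibration is good to about 2 mm. A picture is of the moment at which its call begins: read the wrist's pose just before it. camera_params takes no time and is no camera call.
- r.close_job(): hands the job in, once; it reports no verdict.
The state is a dict: "time": time; "joints": joint angles; "dq": joint speeds; "joint_torque": joint torques, N m; "ee_pos": TCP position; "eef_rot": TCP orientation; "ft_force": force on the tool from outside, world axes, zero at the start; "ft_torque": the same for the moment, N m; "gripper_width": finger opening in m.
Only numpy, scipy, OpenCV 4.12 (cv2) and the standard library are available. Lean on these libraries where they do the work, as an engineer would, in place of code of your own. Each camera call takes 0.05 s, during which the arm holds its last target. There are 200 camera calls.

### The job

Get the light-ageing pot ready: take the red-handled locking pin from its wooden block and push it fully home through the eyelet on the side of the pot, and let go of it. Then pick up the nested lid pair together (the orange knob of the clear inner lid carries both), lower it gently onto the pot (do not drop it) until the clear lid is fully seated, and let go. Finally lift the black outer shield off alone (it has a grey collar to grip), leaving the clear lid seated and undisturbed and the pin in place, and finish while still holding the shield level and still above the pot, wholly above the orange knob; never part the two lids anywhere but on the pot, and leave the other things on the table where they are.

Things in the scene. Friction and masses are not known exactly. Their poses are not given: they have to be found in the camera images.
- fixture: the exposure pot on its aluminium base plate, fixed to the table. Origin: on the table under the pot's axis; z up. Plate 120x120x8 mm with a tongue toward local -y. Grey open round pot on it: outside diameter 90, inside 82, rim 56 mm above the table, inner floor 13 mm above the table. A steel lug with an eyelet stands out from the pot toward local -y
- eyelet (a point): centre of the eyelet's upper mouth, 85 mm from the pot axis toward the fixture's local -y, 30 mm above the table. Round vertical hole 12 mm wide with a small chamfer, in an 8 mm thick, 36 mm square steel lug; below it the base plate (8 mm thick) has an equal hole in line, and the pin goes through both
- pot_rim (a point): centre of the pot's mouth, level with its rim, 56 mm above the table
- pin_rest: wooden block 56x56x32 mm, fixed, with a vertical hole 12 mm wide, in which the pin stands at the start; origin under its centre on the table
- pin: the locking pin, upright at the start (z up along it); origin at its lower tip, which stands 4 mm above the table at the start. Steel shank 8 mm thick, 28 mm long, tip chamfered; red round handle above it, 16 mm thick, 46 mm long, whose underside is the shoulder that rests on the block (or on the lug when fully home)
- pin_grip (a point): centre of the pin's red handle, 56 mm above the tip, 28 mm above the shoulder, 18 mm below the top. When fully home it is 58 mm above the table
- clear_lid: clear inner lid, loose, 0.14 kg, 88 mm high, round; origin: centre of its underside, z up. From below: spigot 76 wide, 14 deep (tapers to 69; 3 mm play all round in the pot), flange 94 wide, 4 thick (sits on the rim), white boss 36 wide up to 24, stem 12 wide up to 57, orange knob 16 wide up to 88 mm. Stands on the table at first; seated on the pot its origin is 42 mm up
- clear_lid_knob (a point): point on the axis of the orange knob at the height to grip it, 80.5 mm above the clear lid's underside, 7.5 mm below the knob's top and 23 mm above the top of the shield's collar while nested. Seated on the pot it is 122.5 mm above the table
- shield: black outer lid, loose, 0.11 kg, resting on the clear lid's boss: it comes along when that is lifted by its knob. Origin: centre of its lower edge, z up, 4 mm above the clear lid's when nested. Skirt 108 wide (102 inside), 20 high; top plate 3.5 thick; grey collar on it 40 wide, bore 26, 30 high. The knob stands up through it with 5 mm play, 30.5 mm above the collar
- shield_collar (a point): point on the shield's axis at the height to grip the collar, 44.5 mm above the shield's lower edge: 21 mm above the top plate, 9 mm below the collar's top. On the seated pair it is 90.5 mm above the table; the whole shield is above the knob when it has risen 84 mm from there; 80 mm is enough
- dropper_bottle: amber dropper bottle with a red bulb, 52x52x139 mm, bystander, loose; origin under its centre
- strip_tin: round green closed tin, 64x64x23 mm, bystander, loose; origin under its centre
- loupe: black loupe, 42x42x34 mm, bystander, loose; origin under its centre
- petri_dish: petri dish, 60x60x13 mm, bystander, loose; origin under its centre
Not all that is in view belongs to the job. Of the things that look like the fixture, take the one that is farthest to the robot's right at the start. Of the things that look like the shield, take the one that is farthest to the robot's left at the start.

How it is judged:
By the outcome, as a careful person would: the job done as asked, in the order asked, and still so for the second after the job is handed in, while the arm keeps its last pose, push and grip.
It also fails if it takes over 64 s, if anything falls off the work surface, if the arm or the gripper's body presses on something with over 40 N, if the wrist force passes 120 N, or if a joint passes its speed limit or range.

## Working session

There is one attempt and no reset: what is moved stays moved. The work goes in short steps, Python scripts to look and compute and a tool call to move; the robot and the scene stay as the last step left them, time stands still between calls to the robot, and variables do not carry over. Pictures are saved under pics/ and viewed, about 8 in all and at most 12, crops included, and the job is handed in when it is done.

Besides the shell and the picture viewer there is one more tool, called after "Call:" by a JSON object that holds its "name" and its "arguments". servo_tool: Moves the arm, as the interface text tells. Its arguments: {"type":"object","properties":{"commands":{"type":"array"},"claw":{"type":"number"},"force":{"type":"number"}},"required":["commands"]}

```bash
ls; mkdir -p pics; python3 - <<'E'
from cell import r
import cv2,numpy as np
print(r.observe(), r.tip_extent)
for n in("side","top","wrist"):
    im=r.get_image(n); cv2.imwrite(f"pics/{n}0.png",im[...,::-1]); p=r.camera_params(n); print(n,{k:np.round(v,4).tolist() if not isinstance(v,str) else v for k,v in p.items()})
a=cv2.imread("pics/top0.png");cv2.imwrite("pics/top0b.png",cv2.resize(a,(800,600),interpolation=cv2.INTER_CUBIC))
E
```

```text
pics
{'time': 0.0, 'joints': array([ 1.21401983e+00,  2.38783249e-01, -1.42579810e-02,  1.31922838e+00,
        3.02818674e-06,  1.57079401e+00]), 'dq': array([ 3.94853717e-04,  8.85172020e-04,  2.24756083e-03, -6.40651206e-05,
       -5.55548161e-04, -1.97476587e-04]), 'joint_torque': array([ 1.22251422e-03, -5.38775647e+01,  3.46438515e+01,  1.82473805e-02,
        2.66355710e-04,  1.98888517e-05]), 'ee_pos': array([0.18321209, 0.49154746, 0.23867489]), 'eef_rot': array([ 0.58035823, -0.40364047,  0.58121512,  0.40304799]), 'ft_force': array([-0.06062522,  0.28311328,  0.18790727]), 'ft_torque': array([ 0.05824399,  0.04616459, -0.00383907]), 'gripper_width': 0.08548018886360552} 0.008
side {'K': [[355.1937, 0.0, 260.912], [0.0, 355.1937, 190.064], [0.0, 0.0, 1.0]], 'extrinsics': [[0.9794, -0.1009, 0.1749, 0.2561], [-0.2018, -0.5091, 0.8367, -1.1732], [0.0046, -0.8548, -0.519, 0.795], [0.0, 0.0, 0.0, 1.0]]}
top {'K': [[383.2228, 0.0, 255.5441], [0.0, 383.2228, 188.3498], [0.0, 0.0, 1.0]], 'extrinsics': [[0.024, -0.9883, 0.1505, 0.3069], [-0.9995, -0.0265, -0.015, 0.0114], [0.0188, -0.1501, -0.9885, 1.3701], [0.0, 0.0, 0.0, 1.0]]}
wrist {'K': [[322.8283, 0.0, 252.3924], [0.0, 322.8283, 191.7894], [0.0, 0.0, 1.0]], 'hand_eye': [[-0.0005, -0.2643, 0.9644, -0.1355], [-0.0005, -0.9644, -0.2643, 0.0677], [1.0, -0.0006, 0.0004, -0.0001], [0.0, 0.0, 0.0, 1.0]]}
```

View pics/top0b.png

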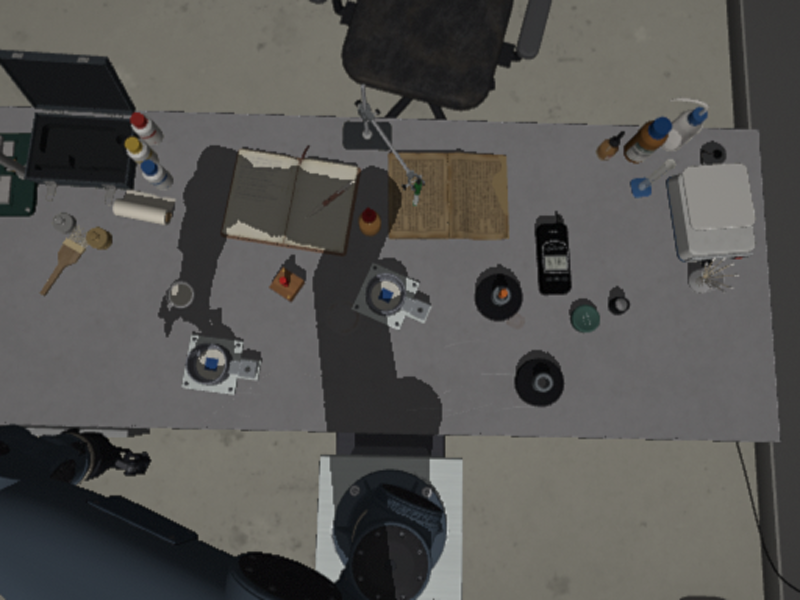

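View pics/side0.png

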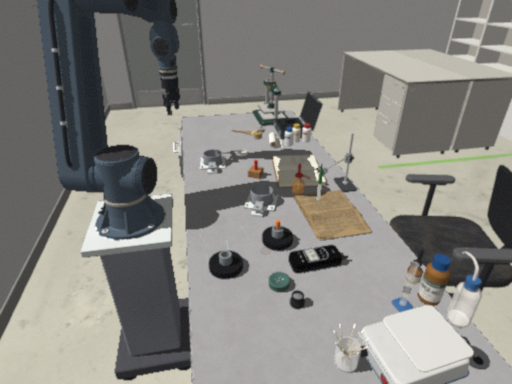

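The top view (800x600) shows these candidates:
- **Fixtures:** (387,293) and (210,362). The right one is the target.
- **Shields:** (498,295) with the orange knob and (540,382). The left one is the target.
- **Red tops:** pin in its wooden block at (287,280). The dropper bottle at (370,220) is not it.

Next is a close crop to check the choice.

```bash
cat > h.py <<'E'
from cell import r
import cv2,numpy as np
from scipy.spatial.transform import Rotation as R
def cam(n,s=None):
    p=r.camera_params(n); K=np.array(p["K"])
    if n=="wrist":
        T=np.eye(4); q=s["eef_rot"]; T[:3,:3]=R.from_quat([q[1],q[2],q[3],q[0]]).as_matrix(); T[:3,3]=s["ee_pos"]
        return K,T@np.array(p["hand_eye"])
    return K,np.array(p["extrinsics"])
def at(n,u,v,z,s=None):
    K,E=cam(n,s); d=E[:3,:3]@np.linalg.solve(K,[u,v,1]); o=E[:3,3]; return o+d*(z-o[2])/d[2]
def proj(n,P,s=None):
    K,E=cam(n,s); q=K@(E[:3,:3].T@(np.array(P)-E[:3,3])); return q[:2]/q[2]
def Rm(s):
    q=s["eef_rot"]; return R.from_quat([q[1],q[2],q[3],q[0]]).as_matrix()
E
python3 - <<'E'
from h import *
a=cv2.imread("pics/top0.png")
c=a[160:240,170:350];cv2.imwrite("pics/crop.png",cv2.resize(c,None,fx=4.4,fy=4.4,interpolation=cv2.INTER_CUBIC))
f=1.5625
for nm,u,v,z in[("pot",387,293,.056),("lug",416,307,.03),("pin",286,270,.078),("knob",503,293,.088),("shieldtop",498,295,.0275),("bottle",370,215,.139)]: print(nm,at("top",u/f,v/f,z).round(4))
s=r.observe();print(Rm(s).round(3))
E
```

```text
pot [0.5092 0.0188 0.056 ]
lug [ 0.4829 -0.0473  0.03  ]
pin [0.5507 0.241  0.078 ]
knob [ 0.511  -0.2334  0.088 ]
shieldtop [ 0.5157 -0.2335  0.0275]
bottle [0.6627 0.0589 0.139 ]
[[-0.    -0.937  0.349]
 [-0.001  0.349  0.937]
 [-1.     0.    -0.001]]
```

View pics/crop.png

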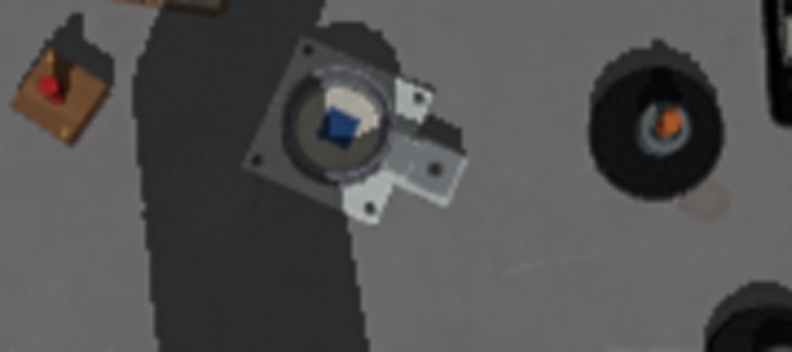

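The crop confirms the choices: pin at (52,88) in the block, eyelet at (435,169) on the lug of the right-hand fixture, orange knob at (670,123) in the nested pair. Next I move above the pin.

Call:
{"name": "servo_tool", "arguments": {"commands": [{"offset": [0.003,-0.036,-0.009],"angular": [0,0,0]},{"offset": [0.003,-0.036,-0.009],"angular": [0,0,0]},{"offset": [0.003,-0.036,-0.009],"angular": [0,0,0]},{"offset": [0.003,-0.036,-0.009],"angular": [0,0,0]},{"offset": [0.003,-0.036,-0.009],"angular": [0,0,0]},{"offset": [0.003,-0.036,-0.009],"angular": [0,0,0]},{"offset": [0.003,-0.036,-0.009],"angular": [0,0,0]},{"offset": [0.003,-0.036,-0.009],"angular": [0,0,0]}]}}

```text
time: 0.82
ee_pos: [0.4293, 0.3224, 0.215]
eef_rot: [0.581, -0.403, 0.581, 0.403]
ft_force: [1.1, 1.1, 0.8]
gripper_width: 0.0854
```

Call:
{"name": "servo_tool", "arguments": {"commands": [{"offset": [0.003,-0.036,-0.009],"angular": [0,0,0]},{"offset": [0.003,-0.036,-0.009],"angular": [0,0,0]},{"offset": [0.003,-0.036,-0.009],"angular": [0,0,0]},{"offset": [0.003,-0.036,-0.009],"angular": [0,0,0]},{"offset": [0,0,0],"angular": [0.12,0,0]},{"offset": [0,0,0],"angular": [0.12,0,0]},{"offset": [0,0,0],"angular": [0.12,0,0]},{"offset": [0,0,0],"angular": [0.12,0,0]}]}}

```text
time: 1.48
ee_pos: [0.5505, 0.2393, 0.2027]
eef_rot: [0.66, -0.252, 0.661, 0.251]
ft_force: [-0.6, -0.2, -0.6]
gripper_width: 0.0853
```

Call:
{"name": "servo_tool", "arguments": {"commands": [{"offset": [0,0,0],"angular": [0.12,0,0]},{"offset": [0,0,0],"angular": [0.12,0,0]},{"offset": [0,0,0],"angular": [0.12,0,0]},{"offset": [0,0,0],"angular": [0.12,0,0]},{"offset": [0,0,0],"angular": [0.12,0,0]},{"offset": [0,0,0],"angular": [0.12,0,0]},{"offset": [0,0,0],"angular": [0.12,0,0]},{"offset": [0,0,0],"angular": [0.12,0,0]}]}}

```text
time: 2.15
ee_pos: [0.5503, 0.2397, 0.2029]
eef_rot: [0.702, 0.082, 0.703, -0.082]
ft_force: [0.5, 0.0, 0.1]
gripper_width: 0.0854
```

Call:
{"name": "servo_tool", "arguments": {"commands": [{"offset": [0,0,0],"angular": [0.12,0,0]},{"offset": [0,0,0],"angular": [0.03,0,0]},{"offset": [0,0,0],"angular": [0,0,0]},{"offset": [0,0,0],"angular": [0,0,0]}]}}

```text
time: 2.48
ee_pos: [0.5503, 0.2398, 0.203]
eef_rot: [0.695, 0.131, 0.695, -0.132]
ft_force: [1.0, 0.2, 1.0]
gripper_width: 0.085
```

```bash
python3 - <<'E'
from h import *
s=r.observe(); im=r.get_image("wrist"); np.save("s1.npy",s,allow_pickle=True)
cv2.imwrite("pics/w1.png",im[...,::-1]); print(s["time"],s["ee_pos"],s["joints"].round(2));print(Rm(s).round(3))
h=cv2.cvtColor(im,cv2.COLOR_RGB2HSV); m=(((h[...,0]<6)|(h[...,0]>174))&(h[...,1]>150)&(h[...,2]>60)).astype(np.uint8)
n,l,st,c=cv2.connectedComponentsWithStats(m)
for i in range(1,n):
    if st[i,4]>40: print(st[i],c[i].round(1),at("wrist",*c[i],.078,s).round(4))
print("pin pred", proj("wrist",[.551,.241,.078],s))
E
```

```text
2.4833 [0.55029922 0.23975869 0.20303534] [ 0.41  0.38  0.1   1.29 -0.    2.36]
[[-0.001  0.366  0.931]
 [-0.     0.931 -0.366]
 [-1.    -0.    -0.   ]]
[220 168  17  14 100] [228.9 172.7] [0.5357 0.2581 0.078 ]
[216 176  19  19 275] [224.7 185.3] [0.5283 0.2495 0.078 ]
[445 296  26  12 184] [456.8 301.1] [0.6848 0.0696 0.078 ]
pin pred [253.79045792 184.8677168 ]
```

View pics/w1.png

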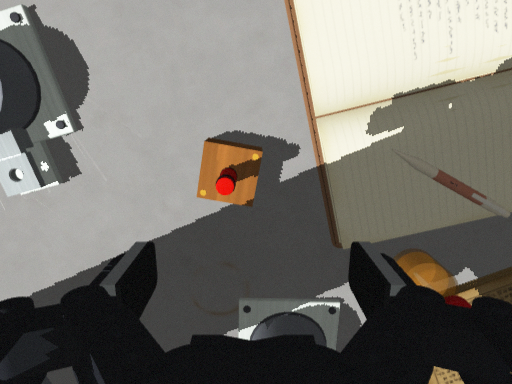

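The wrist view shows the pin's top disc at (225,185.5), giving world (0.528,0.2495). The second fixture at lower centre (290,325) is the target one. I go down over the pin and grip.

Call:
{"name": "servo_tool", "arguments": {"commands": [{"offset": [0.02,0.001,-0.012],"angular": [0,0,0]},{"offset": [0.03,0,-0.012],"angular": [0,0,0]},{"offset": [0.02,0,0],"angular": [0,0,0]},{"offset": [0,0,0],"angular": [0,0,0]},{"offset": [0,0,0],"angular": [0,0,0]}]}}

```text
time: 2.95
ee_pos: [0.528, 0.2493, 0.1329]
eef_rot: [0.694, 0.131, 0.695, -0.132]
ft_force: [-0.1, -0.7, 1.4]
gripper_width: 0.0856
```

```bash
python3 - <<'E'
from h import *
s=r.observe(); im=r.get_image("wrist")
cv2.imwrite("pics/w2.png",im[...,::-1]); print(s["ee_pos"])
h=cv2.cvtColor(im,cv2.COLOR_RGB2HSV); m=(((h[...,0]<6)|(h[...,0]>174))&(h[...,1]>150)&(h[...,2]>60)).astype(np.uint8)
n,l,st,c=cv2.connectedComponentsWithStats(m)
for i in range(1,n):
    if st[i,4]>40: print(st[i],c[i].round(1),at("wrist",*c[i],.078,s).round(4))
E
```

```text
[0.52796833 0.24934523 0.13292002]
[243 188  23  18 225] [253.5 194.7] [0.5325 0.2614 0.078 ]
[242 202  25  25 499] [254.1 213.9] [0.5283 0.2497 0.078 ]
```

View pics/w2.png

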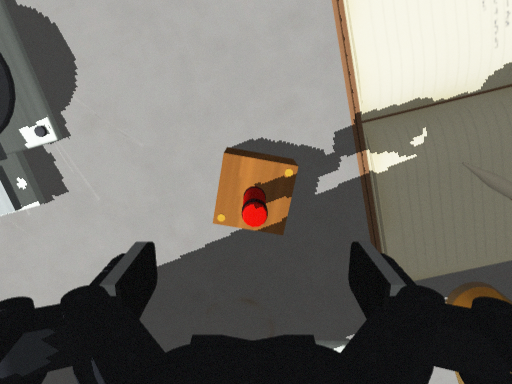

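The pin's top sits at (254,214) → (0.5283,0.2497), which agrees with the TCP xy. I go down 84 mm and grip.

Call:
{"name": "servo_tool", "arguments": {"commands": [{"offset": [0.03,0,0],"angular": [0,0,0]},{"offset": [0.03,0,0],"angular": [0,0,0]},{"offset": [0.024,0,0],"angular": [0,0,0]},{"offset": [0,0,0],"angular": [0,0,0]},{"offset": [0,0,0],"angular": [0,0,0]}]}}

```text
time: 3.42
ee_pos: [0.5289, 0.2495, 0.05]
eef_rot: [0.695, 0.132, 0.695, -0.132]
ft_force: [-0.6, 0.7, 0.4]
gripper_width: 0.085
```

Call:
{"name": "servo_tool", "arguments": {"commands": [{"offset": [0,0,0],"angular": [0,0,0]},{"offset": [0,0,0],"angular": [0,0,0]},{"offset": [0,0,0],"angular": [0,0,0]},{"offset": [0,0,0],"angular": [0,0,0]},{"offset": [0,0,0],"angular": [0,0,0]},{"offset": [0,0,0],"angular": [0,0,0]},{"offset": [0,0,0],"angular": [0,0,0]},{"offset": [0,0,0],"angular": [0,0,0]}], "claw": 0.005, "force": 50}}

```text
time: 4.08
ee_pos: [0.5287, 0.2497, 0.0499]
eef_rot: [0.695, 0.132, 0.694, -0.132]
ft_force: [-2.6, -0.9, 5.7]
gripper_width: 0.0149
```

```bash
python3 - <<'E'
from h import *
a=lambda u,v,z: at("top",170+u/4.4,160+v/4.4,z)
e,p=a(435,169,.03),a(337,125,.056); d=e-p; print("eyelet",e.round(4),"pot",p.round(4),np.hypot(*d[:2]),np.degrees(np.arctan2(d[1],d[0])), "knob",a(670,123,.088))
E
```

```text
eyelet [ 0.4763 -0.0567  0.03  ] pot [0.5059 0.0225 0.056 ] 0.08459476214534058 -110.48424285842107 knob [ 0.50954297 -0.23460156  0.088     ]
```

Call:
{"name": "servo_tool", "arguments": {"commands": [{"offset": [-0.02,0,0],"angular": [0,0,0]},{"offset": [-0.033,0,0],"angular": [0,0,0]},{"offset": [-0.033,0,0],"angular": [0,0,0]},{"offset": [-0.034,0,0],"angular": [0,0,0]},{"offset": [0,-0.02,0.004],"angular": [0,0,0]},{"offset": [0,-0.03,0.006],"angular": [0,0,0]},{"offset": [0,-0.035,0.0075],"angular": [0,0,0]},{"offset": [0,-0.035,0.0075],"angular": [0,0,0]}]}}

```text
time: 4.75
ee_pos: [0.5072, 0.1279, 0.1693]
eef_rot: [0.695, 0.132, 0.695, -0.132]
ft_force: [1.3, -0.2, -1.4]
gripper_width: 0.0151
```

Call:
{"name": "servo_tool", "arguments": {"commands": [{"offset": [0,-0.035,0.0075],"angular": [0,0,0]},{"offset": [0,-0.035,0.0075],"angular": [0,0,0]},{"offset": [0,-0.035,0.0075],"angular": [0,0,0]},{"offset": [0,-0.03,0.006],"angular": [0,0,0]},{"offset": [0,-0.03,0.006],"angular": [0,0,0]},{"offset": [0,-0.02,0.004],"angular": [0,0,0]},{"offset": [0,0,0],"angular": [0,0,0]},{"offset": [0,0,0],"angular": [0,0,0]}]}}

```text
time: 5.42
ee_pos: [0.4753, -0.0584, 0.1693]
eef_rot: [0.694, 0.133, 0.695, -0.133]
ft_force: [-0.3, 0.5, -0.6]
gripper_width: 0.015
```

```bash
python3 - <<'E'
from h import *
s=r.observe(); im=r.get_image("wrist"); np.save("s3.npy",s,allow_pickle=True)
cv2.imwrite("pics/w3.png",im[...,::-1]); print(s["ee_pos"],s["gripper_width"])
print(proj("wrist",[.4763,-.0567,.03],s),proj("wrist",[.5059,.0225,.056],s),"tip",proj("wrist",s["ee_pos"]+[0,0,-.045],s))
t=r.get_image("top");cv2.imwrite("pics/t3.png",t[...,::-1])
E
```

```text
[ 0.47525276 -0.05841955  0.16934087] 0.014959786537534771
[253.85704765 180.29604869] [251.63320177  75.36263332] tip [253.7933484  220.16666878]
```

View pics/w3.png

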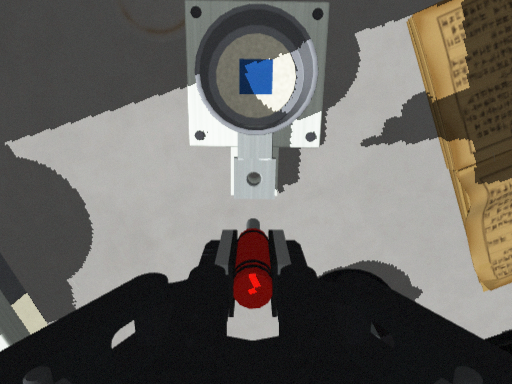

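The eyelet is at (253.5,178.5) and the pin hangs straight, with its tip near (253,219). I take one enlarged crop to check the alignment.

```bash
python3 - <<'E'
from h import *
a=cv2.imread("pics/w3.png")[150:310,210:300]
s=np.load("s3.npy",allow_pickle=True).item()
b=cv2.resize(a,None,fx=3.7,fy=3.7,interpolation=cv2.INTER_NEAREST)
cv2.imwrite("pics/w3c.png",b)
g=cv2.imread("pics/w3.png",0); print(g[166:192,253]); print(g[178,228:282]); print(g[212:232:2,242:266])
for u,v in[(253.5,178.5),(253.5,179.5)]: print(at("wrist",u,v,.03,s).round(4))
E
```

```text
[184 184 184 182 185 163 100  72  69  70  69  73  86  96 101 108 108  83
  67  94 142 173 181 183 181 182]
[176 176 191 245 245 242 186 184 183 184 181 183 185 184 185 183 186 187
 155  78 113 106  99  93  87  86  87  86  87  92  99 105 119 184 196 183
 182 185 187 186 185 185 180 181 184 184 183 129 110  97  69  71  71  69]
[[174 178 174 176 177 179 175 177 177 177 178 178 176 177 178 178 176 175
  178 174 179 176 178 177]
 [175 176 178 177 178 178 180 173 177 176 174 178 179 180 179 176 176 178
  178 178 176 180 178 177]
 [178 178 179 177 176 178 175 178 172 175 177 178 174 178 173 175 176 178
  178 179 178 179 180 177]
 [177 180 177 178 177 176 178 173 136 107 109 110 109 126 161 175 177 179
  178 178 179 176 177 177]
 [176 181 177 181 178 161 107  81  67  68  62  60  60  61  63  78 142 176
  179 176 176 176 181 178]
 [179 178 178 179 168 118  93  82  67  62  65  61  61  57  61  60  63 108
  179 180 178 179 180 178]
 [177 177 176 175 146 110  91  75  62  65  63  61  61  61  60  60  58  84
  177 179 179 177 178 181]
 [175 177 176 176 141 105  91  75  64  62  58  60  61  59  63  60  61  81
  178 176 175 177 179 176]
 [176 175 173 172 136  79  73  55  50  46  45  48  44  43  49  56  58  82
  173 175 173 179 175 175]
 [177 173 129  99  49  26  26  20  16  18  17  14  18  21  17  22  29  37
   68 117 150 175 175 175]]
[ 0.4766 -0.0551  0.03  ]
[ 0.4763 -0.0559  0.03  ]
```

View pics/w3c.png

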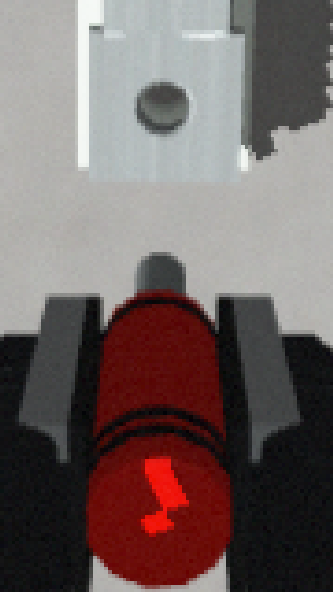

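```bash
python3 - <<'E'
from h import *
s=np.load("s3.npy",allow_pickle=True).item(); p=s["ee_pos"]; M=Rm(s); Z=np.array([0,0,1.])
for nm,P in [("tipedge r3",p-.0459*Z+.003*M[:,1]),("r4 +1.5mm",p-.0444*Z+.004*M[:,1]),("tip",p-.0459*Z),("handle top ctr",p+.028*Z),("top near",p+.028*Z+.008*M[:,1]),("top far",p+.028*Z-.008*M[:,1])]: print(nm,proj("wrist",P,s))
e=np.array([.4765,-.0553,0]); d=e-p; d[2]=0; print("delta tool",(M.T@d).round(4),M.round(3))
E
```

```text
tipedge r3 [253.79207998 214.88886889]
r4 +1.5mm [253.80082493 214.13438484]
tip [253.78880777 219.64073344]
handle top ctr [254.37642774 288.04817542]
top near [254.40090347 268.88148338]
top far [254.3527919  306.55716701]
delta tool [-0.      0.0034  0.    ] [[-0.     0.37   0.929]
 [ 0.     0.929 -0.37 ]
 [-1.    -0.    -0.   ]]
```

Call:
{"name": "servo_tool", "arguments": {"commands": [{"offset": [0.02,0.0045,0],"angular": [0,0,0]},{"offset": [0.03,0,0],"angular": [0,0,0]},{"offset": [0.024,0,0],"angular": [0,0,0]},{"offset": [0,0,0],"angular": [0,0,0]},{"offset": [0,0,0],"angular": [0,0,0]}]}}

```text
time: 5.93
ee_pos: [0.4765, -0.0523, 0.0948]
eef_rot: [0.694, 0.132, 0.696, -0.132]
ft_force: [0.5, -0.2, -0.0]
gripper_width: 0.0147
```

```bash
python3 - <<'E'
from h import *
s=r.observe(); im=r.get_image("wrist"); p=s["ee_pos"]; M=Rm(s); Z=np.array([0,0,1.])
a=im[150:270,205:305,::-1]; cv2.imwrite("pics/w4.png",cv2.resize(a,None,fx=5,fy=5,interpolation=cv2.INTER_NEAREST)); print(p)
for nm,P in [("r4 +1.5mm",p-.0444*Z+.004*M[:,1]),("tip",p-.0459*Z),("eyelet",[.4765,-.0553,.03])]: print(nm,proj("wrist",P,s))
E
```

```text
[ 0.47647639 -0.05230125  0.09481667]
r4 +1.5mm [253.99272505 214.08583999]
tip [253.98459938 219.59140923]
eyelet [255.65825796 213.52722797]
```

View pics/w4.png

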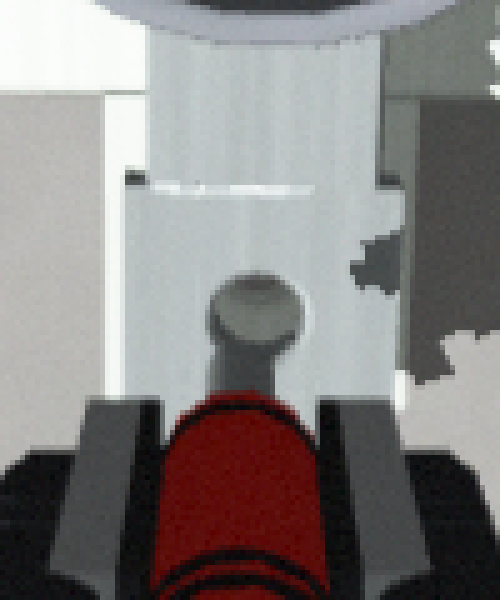

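In the crop the hole mouth is centred at about (256,213.5) px. The shank centre column is 253.7 and its tip edge is at row 218. I need about +1.3 mm in tool z and −1.5 mm in tool y, then a careful descent watching the force.

Call:
{"name": "servo_tool", "arguments": {"commands": [{"offset": [0.007,-0.0015,0.0013],"angular": [0,0,0]},{"offset": [0.008,0,0],"angular": [0,0,0]},{"offset": [0.003,0,0],"angular": [0,0,0]},{"offset": [0.003,0,0],"angular": [0,0,0]},{"offset": [0.002,0,0],"angular": [0,0,0]},{"offset": [0.002,0,0],"angular": [0,0,0]},{"offset": [0,0,0],"angular": [0,0,0]}]}}

```text
time: 6.57
ee_pos: [0.4777, -0.0552, 0.0701]
eef_rot: [0.694, 0.132, 0.695, -0.132]
ft_force: [-0.0, -0.5, -0.7]
gripper_width: 0.0147
```

Call:
{"name": "servo_tool", "arguments": {"commands": [{"offset": [0.004,0,0],"angular": [0,0,0]},{"offset": [0.004,0,0],"angular": [0,0,0]},{"offset": [0.004,0,0],"angular": [0,0,0]},{"offset": [0.002,0,0],"angular": [0,0,0]},{"offset": [0.002,0,0],"angular": [0,0,0]},{"offset": [0.002,0,0],"angular": [0,0,0]},{"offset": [0,0,0],"angular": [0,0,0]}]}}

```text
time: 7.15
ee_pos: [0.4776, -0.0551, 0.0519]
eef_rot: [0.694, 0.132, 0.695, -0.132]
ft_force: [0.7, 0.2, -0.8]
gripper_width: 0.0145
```

Tip is at about 6 mm, inside the plate hole, and no force. I push the last 4 mm home.

Call:
{"name": "servo_tool", "arguments": {"commands": [{"offset": [0.002,0,0],"angular": [0,0,0]},{"offset": [0.001,0,0],"angular": [0,0,0]},{"offset": [0.001,0,0],"angular": [0,0,0]},{"offset": [0.001,0,0],"angular": [0,0,0]},{"offset": [0,0,0],"angular": [0,0,0]}]}}

```text
time: 7.57
ee_pos: [0.478, -0.0552, 0.0479]
eef_rot: [0.695, 0.132, 0.694, -0.132]
ft_force: [-1.9, 0.4, 7.4]
gripper_width: 0.0149
```

Shoulder contact: 7 N at z = 0.0479, against 0.048 expected. I release and rise.

Call:
{"name": "servo_tool", "arguments": {"commands": [{"offset": [0,0,0],"angular": [0,0,0]},{"offset": [0,0,0],"angular": [0,0,0]},{"offset": [0,0,0],"angular": [0,0,0]},{"offset": [0,0,0],"angular": [0,0,0]},{"offset": [0,0,0],"angular": [0,0,0]},{"offset": [-0.02,0,0],"angular": [0,0,0]},{"offset": [-0.03,0,0],"angular": [0,0,0]},{"offset": [-0.03,0,0],"angular": [0,0,0]}], "claw": 0.06}}

```text
time: 8.23
ee_pos: [0.4769, -0.055, 0.1276]
eef_rot: [0.694, 0.132, 0.696, -0.132]
ft_force: [1.0, -0.1, -0.4]
gripper_width: 0.0603
```

```bash
python3 - <<'E'
from h import *
s=r.observe(); im=r.get_image("wrist"); cv2.imwrite("pics/w5.png",im[...,::-1]); p=s["ee_pos"];print(p,s["joints"].round(2))
h=cv2.cvtColor(im,cv2.COLOR_RGB2HSV); m=(((h[...,0]<6)|(h[...,0]>174))&(h[...,1]>150)&(h[...,2]>60)).astype(np.uint8)
n,l,st,c=cv2.connectedComponentsWithStats(m)
for i in range(1,n):
    if st[i,4]>40: print(st[i],c[i].round(1),at("wrist",*c[i],.076,s).round(4))
e=np.array([.5095,-.2346,0])-p; print(Rm(s).T@e)
E
```

```text
[ 0.47694494 -0.05504763  0.12759684] [-0.11  0.23 -0.32  1.02 -0.    1.83]
[243 189  23  19 228] [253.4 196.4] [ 0.4813 -0.0431  0.076 ]
[242 204  25  25 507] [254.1 216.1] [ 0.4771 -0.0549  0.076 ]
[ 0.12748516 -0.15496368  0.09650714]
```

Call:
{"name": "servo_tool", "arguments": {"commands": [{"offset": [-0.02,-0.01,0.006],"angular": [0,0,0]},{"offset": [-0.02,-0.025,0.016],"angular": [0,0,0]},{"offset": [-0.02,-0.03,0.018],"angular": [0,0,0]},{"offset": [-0.012,-0.03,0.018],"angular": [0,0,0]},{"offset": [0,-0.03,0.018],"angular": [0,0,0]},{"offset": [0,-0.03,0.02],"angular": [0,0,0]},{"offset": [0,0,0],"angular": [0,0,0]},{"offset": [0,0,0],"angular": [0,0,0]}], "claw": 0.07}}

```text
time: 8.95
ee_pos: [0.5101, -0.2362, 0.1986]
eef_rot: [0.694, 0.133, 0.695, -0.133]
ft_force: [-0.8, 0.7, 0.5]
gripper_width: 0.0705
```

```bash
cat > knob.py <<'E'
from h import *
import sys
z=float(sys.argv[1]); s=r.observe(); im=r.get_image("wrist"); cv2.imwrite(f"pics/{sys.argv[2]}.png",im[...,::-1]); p=s["ee_pos"];print(p)
h=cv2.cvtColor(im,cv2.COLOR_RGB2HSV); m=((h[...,0]>=5)&(h[...,0]<18)&(h[...,1]>170)&(h[...,2]>90)).astype(np.uint8)
n,l,st,c=cv2.connectedComponentsWithStats(m)
for i in range(1,n):
    if st[i,4]>60: P=at("wrist",*c[i],z,s); d=P-p; print(st[i],c[i].round(1),P.round(4),(Rm(s).T@d).round(4))
E
python3 knob.py .088 w6
```

```text
[ 0.51013845 -0.23621356  0.19861982]
[246 172  19  27 348] [255.8 184.8] [ 0.5137 -0.2321  0.088 ] [0.1106 0.0051 0.0018]
```

View pics/w6.png

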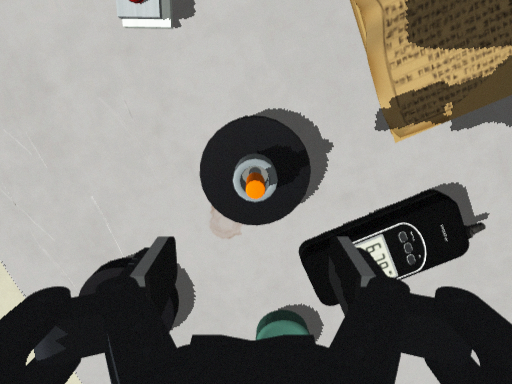

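The knob's top disc is at (256,189), so it lies about +2 mm in tool y and +1.8 mm in tool z from the TCP. The meter and the decoy stay clear of the fingers at grip height.

Call:
{"name": "servo_tool", "arguments": {"commands": [{"offset": [0.03,0.002,0.0018],"angular": [0,0,0]},{"offset": [0.03,0,0],"angular": [0,0,0]},{"offset": [0.01,0,0],"angular": [0,0,0]},{"offset": [0,0,0],"angular": [0,0,0]}]}}

```text
time: 9.33
ee_pos: [0.5108, -0.2315, 0.127]
eef_rot: [0.693, 0.132, 0.697, -0.131]
ft_force: [-0.2, -0.5, -0.3]
gripper_width: 0.0698
```

```bash
python3 knob.py .088 w7; python3 - <<'E'
from h import *
s=r.observe();M=Rm(s);p=s["ee_pos"].copy();p[2]=.088
for y in(-.008,0,.008):print(proj("wrist",p+y*M[:,1],s))
E
```

```text
[ 0.51082065 -0.23148262  0.12699463]
[245 202  27  40 780] [258.8 220.9] [ 0.5139 -0.2307  0.088 ] [0.039  0.0018 0.0028]
[253.97828643 235.41734749]
[253.98935469 222.65145331]
[254.00067557 209.59419474]
```

Call:
{"name": "servo_tool", "arguments": {"commands": [{"offset": [0.002,-0.0037,0.0026],"angular": [0,0,0]},{"offset": [0,0,0],"angular": [0,0,0]},{"offset": [0,0,0],"angular": [0,0,0]}]}}

```text
time: 9.63
ee_pos: [0.5145, -0.2382, 0.1287]
eef_rot: [0.695, 0.132, 0.694, -0.132]
ft_force: [0.4, 0.1, -0.4]
gripper_width: 0.07
```

```bash
python3 knob.py .088 w8; python3 - <<'E'
from h import *
s=r.observe();M=Rm(s);print(M.round(4));p=s["ee_pos"].copy();p[2]=.088
for y in(-.008,0):print(proj("wrist",p+y*M[:,1],s))
E
```

```text
[ 0.51448718 -0.23820847  0.12865597]
[235 194  26  39 717] [248.6 211.7] [ 0.5143 -0.2308  0.088 ] [ 0.0406  0.0068 -0.003 ]
[[ 1.700e-03  3.674e-01  9.301e-01]
 [-9.000e-04  9.301e-01 -3.674e-01]
 [-1.000e+00 -2.000e-04  1.900e-03]]
[253.66779893 235.65216518]
[253.67535356 222.86346778]
```

Call:
{"name": "servo_tool", "arguments": {"commands": [{"offset": [0,0,0],"angular": [0,0,0]},{"offset": [0,0,0],"angular": [0,0,0]},{"offset": [0,0,0],"angular": [0,0,0]},{"offset": [0,0,0],"angular": [0,0,0]},{"offset": [0,0,0],"angular": [0,0,0]}]}}

```text
time: 10.1
ee_pos: [0.5137, -0.2378, 0.1274]
eef_rot: [0.695, 0.132, 0.695, -0.132]
ft_force: [0.5, -0.0, 0.1]
gripper_width: 0.0704
```

```bash
python3 knob.py .088 w9; python3 knob.py .088 w10; python3 - <<'E'
from h import *
s=r.observe();M=Rm(s);print(M.round(4));p=s["ee_pos"].copy();p[2]=.088
for y in(-.008,0):print(proj("wrist",p+y*M[:,1],s))
E
```

```text
[ 0.51366223 -0.23776768  0.12736905]
[236 195  27  39 771] [250.  213.1] [ 0.514 -0.231  0.088] [ 0.0394  0.0064 -0.0022]
[ 0.51364812 -0.23775501  0.12733301]
[237 195  26  39 767] [250. 213.] [ 0.514  -0.2309  0.088 ] [ 0.0393  0.0065 -0.0022]
[[-1.000e-04  3.672e-01  9.302e-01]
 [-1.000e-04  9.302e-01 -3.672e-01]
 [-1.000e+00 -1.000e-04 -1.000e-04]]
[253.81390567 236.46858126]
[253.8231808  223.61023052]
```

Once settled, the estimate agrees with the first: knob at about (0.512,−0.235). I correct and descend to grip height.

Call:
{"name": "servo_tool", "arguments": {"commands": [{"offset": [0.01,0.0018,-0.0024],"angular": [0,0,0]},{"offset": [0.02,0,0],"angular": [0,0,0]},{"offset": [0.015,0,0],"angular": [0,0,0]},{"offset": [0.008,0,0],"angular": [0,0,0]},{"offset": [0.004,0,0],"angular": [0,0,0]},{"offset": [0,0,0],"angular": [0,0,0]},{"offset": [0,0,0],"angular": [0,0,0]},{"offset": [0,0,0],"angular": [0,0,0]}]}}

```text
time: 10.87
ee_pos: [0.5126, -0.2355, 0.0711]
eef_rot: [0.695, 0.132, 0.694, -0.132]
ft_force: [0.2, -0.2, 0.1]
gripper_width: 0.07
```

Call:
{"name": "servo_tool", "arguments": {"commands": [{"offset": [0,0,0],"angular": [0,0,0]},{"offset": [0,0,0],"angular": [0,0,0]},{"offset": [0,0,0],"angular": [0,0,0]},{"offset": [0,0,0],"angular": [0,0,0]},{"offset": [0,0,0],"angular": [0,0,0]},{"offset": [0,0,0],"angular": [0,0,0]},{"offset": [0,0,0],"angular": [0,0,0]},{"offset": [0,0,0],"angular": [0,0,0]}], "claw": 0.005, "force": 60}}

```text
time: 11.53
ee_pos: [0.5124, -0.2354, 0.0706]
eef_rot: [0.695, 0.132, 0.694, -0.132]
ft_force: [1.7, -0.7, 3.2]
gripper_width: 0.014
```

Gripped. Before the carry I refine the pot axis from the stored w3 view, rectified to the rim plane.

```bash
python3 - <<'E'
from h import *
s=np.load("s3.npy",allow_pickle=True).item(); im=cv2.imread("pics/w3.png")
def rect(im,n,s,c0,half=.07,N=560,z=.056):
    w=np.array([[c0[0]+a*half,c0[1]+b*half,z] for a,b in[(-1,-1),(-1,1),(1,1),(1,-1)]])
    src=np.float32([proj(n,P,s) for P in w]); dst=np.float32([[0,0],[N,0],[N,N],[0,N]])  # col=y,row=x
    return cv2.warpPerspective(im,cv2.getPerspectiveTransform(src,dst),(N,N),flags=cv2.INTER_LINEAR)
c0=(.5065,.0235)
for nm,I,n in(("w3",im,"wrist"),("t3",cv2.imread("pics/t3.png"),"top"),("t0",cv2.imread("pics/top0.png"),"top")):
    g=cv2.GaussianBlur(cv2.cvtColor(rect(I,n,s,c0),cv2.COLOR_BGR2GRAY),(0,0),2); cv2.imwrite(f"pics/r_{nm}.png",g)
    for R0 in(45,41):
        C=cv2.HoughCircles(g,cv2.HOUGH_GRADIENT,1,20,param1=60,param2=12,minRadius=int(R0*4-5),maxRadius=int(R0*4+5))
        if C is not None:
            for c in C[0][:2]: print(nm,R0,(c0[0]-.07+c[1]/4000).round(4),(c0[1]-.07+c[0]/4000).round(4),c[2]/4)
cv2.imwrite("pics/rr.png",np.hstack([cv2.imread(f"pics/r_{k}.png") for k in("w3","t0")])[:,:,:][::2,::2])
E
```

```text
w3 45 0.5094 0.0234 44.4
w3 45 0.5086 0.0286 46.1
w3 41 0.5094 0.0234 41.225
w3 41 0.5046 0.0251 40.45
```

Call:
{"name": "servo_tool", "arguments": {"commands": [{"offset": [-0.005,0,0],"angular": [0,0,0]},{"offset": [-0.01,0,0],"angular": [0,0,0]},{"offset": [-0.02,0,0],"angular": [0,0,0]},{"offset": [-0.03,0,0],"angular": [0,0,0]},{"offset": [-0.03,0,0],"angular": [0,0,0]},{"offset": [-0.02,0,0],"angular": [0,0,0]},{"offset": [-0.01,0,0],"angular": [0,0,0]},{"offset": [0,0,0],"angular": [0,0,0]}]}}

```text
time: 12.2
ee_pos: [0.513, -0.2356, 0.1978]
eef_rot: [0.696, 0.132, 0.693, -0.133]
ft_force: [0.7, -0.7, -3.0]
gripper_width: 0.014
```

```bash
python3 - <<'E'
from h import *
s=r.observe(); im=r.get_image("wrist"); b=r.get_image("side")
cv2.imwrite("pics/w11.png",np.hstack([im,cv2.resize(b[200:270,230:330],(288,202)) if 0 else cv2.copyMakeBorder(cv2.resize(b[190:280,220:310],(288,288)),0,96,0,0,0)])[...,::-1]); print(s["ee_pos"],s["ft_force"],s["gripper_width"])
E
```

```text
[ 0.51297906 -0.235621    0.19783515] [ 0.67747356 -0.7004125  -3.02469729] 0.013997069502879038
```

View pics/w11.png

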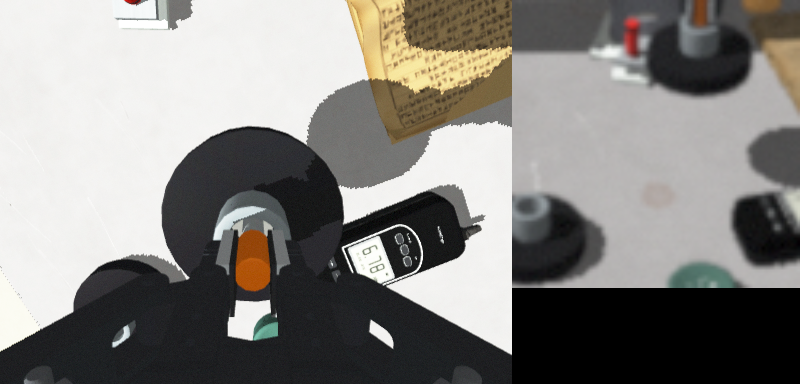

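The wrist view shows the pair hanging from the knob at (253,274) with the shield level on it. The side view shows the pin standing at the lug. The weight reads 3 N. The pot axis from two concentric circle fits is (0.5094,0.0234), 85.3 mm from the eyelet. I carry the pair over.

Call:
{"name": "servo_tool", "arguments": {"commands": [{"offset": [0,0.012,-0.005],"angular": [0,0,0]},{"offset": [0,0.022,-0.009],"angular": [0,0,0]},{"offset": [0,0.03,-0.0123],"angular": [0,0,0]},{"offset": [0,0.034,-0.014],"angular": [0,0,0]},{"offset": [0,0.034,-0.014],"angular": [0,0,0]},{"offset": [0,0.034,-0.014],"angular": [0,0,0]},{"offset": [0,0.03,-0.0123],"angular": [0,0,0]},{"offset": [0,0.022,-0.009],"angular": [0,0,0]}]}}

```text
time: 12.97
ee_pos: [0.5072, 0.0035, 0.1937]
eef_rot: [0.694, 0.132, 0.696, -0.132]
ft_force: [1.2, -0.6, -3.0]
gripper_width: 0.0142
```

Call:
{"name": "servo_tool", "arguments": {"commands": [{"offset": [0,0.014,-0.006],"angular": [0,0,0]},{"offset": [0,0.0076,-0.003],"angular": [0,0,0]},{"offset": [0,0,0],"angular": [0,0,0]},{"offset": [0,0,0],"angular": [0,0,0]},{"offset": [0,0,0],"angular": [0,0,0]},{"offset": [0,0,0],"angular": [0,0,0]},{"offset": [0,0,0],"angular": [0,0,0]},{"offset": [0,0,0],"angular": [0,0,0]}]}}

```text
time: 13.63
ee_pos: [0.5084, 0.0231, 0.1953]
eef_rot: [0.695, 0.133, 0.695, -0.133]
ft_force: [0.5, 0.0, -2.7]
gripper_width: 0.0141
```

```bash
python3 - <<'E'
from h import *
s=r.observe(); im=r.get_image("wrist"); cv2.imwrite("pics/w12.png",im[...,::-1]); p=s["ee_pos"];M=Rm(s);print(p,s["ft_force"],s["gripper_width"]);print(M.round(4))
d=np.array([.5094,.0234,0])-p; print("to pot",(M.T@d).round(4))
h=cv2.cvtColor(im,cv2.COLOR_RGB2HSV); m=((h[...,0]>=5)&(h[...,0]<18)&(h[...,1]>170)&(h[...,2]>90)).astype(np.uint8)
n,l,st,c=cv2.connectedComponentsWithStats(m)
for i in range(1,n):
    if st[i,4]>100: print(st[i],c[i])
for y in(-.008,0,.008): print(proj("wrist",p+[0,0,.0174]+y*M[:,1],s))
# shield lower-edge circle predicted (TCP-.0666) & top plate
Cz=p-[0,0,.0706-.004-.0235]
a=np.linspace(0,2*np.pi,60)
q=np.array([proj("wrist",Cz+.054*(np.cos(t)*M[:,1]+np.sin(t)*M[:,2]),s) for t in a]); print("shield top pred",q.min(0),q.max(0))
E
```

```text
[0.50843686 0.02310252 0.19530886] [ 0.53736184  0.00431695 -2.67496551] 0.014123542955767864
[[-0.000e+00  3.684e-01  9.297e-01]
 [-2.000e-04  9.297e-01 -3.684e-01]
 [-1.000e+00 -1.000e-04  1.000e-04]]
to pot [0.1953 0.0007 0.0008]
[379  32  43  59 231] [390.61471861  58.40692641]
[ 236  230   34   61 1788] [252.45302013 261.02516779]
[254.23807683 291.01104244]
[254.2580347  273.68909073]
[254.27864579 255.80019785]
shield top pred [161.80085194 127.99183611] [345.85955013 301.40767217]
```

View pics/w12.png

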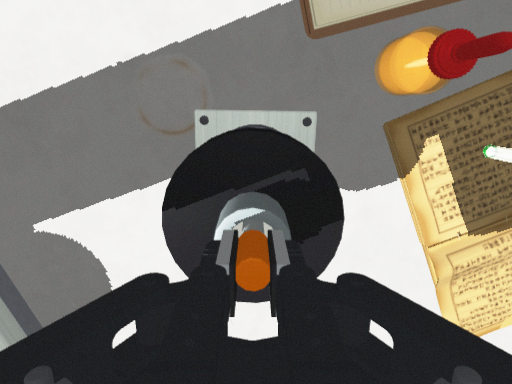

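The wrist view shows the pair level over the pot, knob at (253,274), far plate bolts at (204,120) and (307,122). The four bolts in w3 give one more check of the pot axis.

```bash
python3 - <<'E'
from h import *
s=np.load("s3.npy",allow_pickle=True).item(); g=cv2.imread("pics/w3.png",0)
P=[]
for u,v in[(196,12),(318,14),(200,135),(310,136)]:
    w=g[v-7:v+8,u-7:u+8].astype(float); k=np.clip(110-w,0,None); yy,xx=np.mgrid[v-7:v+8,u-7:u+8]; c=(k*xx).sum()/k.sum(),(k*yy).sum()/k.sum(); P.append(at("wrist",*c,.008,s)); print(np.round(c,1),P[-1].round(4))
print(np.mean(P,0).round(4), [np.linalg.norm(P[i]-P[j]).round(4) for i,j in((0,1),(2,3),(0,2),(1,3))])
s=r.observe();print([at("wrist",u,v,.008,s).round(4) for u,v in((204,120),(307,122))])
E
```

```text
[195.5  11.7] [0.4824 0.0894 0.008 ]
[317.3  13.6] [0.5755 0.0508 0.008 ]
[199.8 135.1] [ 0.4444 -0.0041  0.008 ]
[310.3 136.3] [ 0.5374 -0.0424  0.008 ]
[0.5099 0.0234 0.008 ] [np.float64(0.1008), np.float64(0.1006), np.float64(0.1009), np.float64(0.1006)]
[array([0.4824, 0.0886, 0.008 ]), array([0.5753, 0.0497, 0.008 ])]
```

Bolt mean (0.5098,0.023), spacings 100.6–100.9 mm, so it is consistent. I correct +1.5 mm in tool z and descend.

Call:
{"name": "servo_tool", "arguments": {"commands": [{"offset": [0.01,0,0.0015],"angular": [0,0,0]},{"offset": [0.018,0,0],"angular": [0,0,0]},{"offset": [0.016,0,0],"angular": [0,0,0]},{"offset": [0.01,0,0],"angular": [0,0,0]},{"offset": [0.006,0,0],"angular": [0,0,0]},{"offset": [0,0,0],"angular": [0,0,0]},{"offset": [0,0,0],"angular": [0,0,0]},{"offset": [0,0,0],"angular": [0,0,0]}]}}

```text
time: 14.35
ee_pos: [0.5103, 0.0233, 0.136]
eef_rot: [0.695, 0.132, 0.694, -0.132]
ft_force: [0.8, 0.8, -3.0]
gripper_width: 0.014
```

Call:
{"name": "servo_tool", "arguments": {"commands": [{"offset": [0.004,0,0],"angular": [0,0,0]},{"offset": [0.003,0,0],"angular": [0,0,0]},{"offset": [0.003,0,0],"angular": [0,0,0]},{"offset": [0.002,0,0],"angular": [0,0,0]},{"offset": [0,0,0],"angular": [0,0,0]},{"offset": [0,0,0],"angular": [0,0,0]}]}}

```text
time: 14.85
ee_pos: [0.5097, 0.0233, 0.1232]
eef_rot: [0.695, 0.132, 0.695, -0.132]
ft_force: [0.0, 0.6, -2.2]
gripper_width: 0.0145
```

Spigot bottom is at about 53 mm, 3 mm inside the mouth, with no side force. I keep lowering.

Call:
{"name": "servo_tool", "arguments": {"commands": [{"offset": [0.002,0,0],"angular": [0,0,0]},{"offset": [0.002,0,0],"angular": [0,0,0]},{"offset": [0.002,0,0],"angular": [0,0,0]},{"offset": [0.001,0,0],"angular": [0,0,0]},{"offset": [0.001,0,0],"angular": [0,0,0]},{"offset": [0,0,0],"angular": [0,0,0]},{"offset": [0,0,0],"angular": [0,0,0]}]}}

```text
time: 15.43
ee_pos: [0.5098, 0.0233, 0.1153]
eef_rot: [0.695, 0.132, 0.695, -0.132]
ft_force: [0.1, 0.1, -2.5]
gripper_width: 0.0136
```

Call:
{"name": "servo_tool", "arguments": {"commands": [{"offset": [0.001,0,0],"angular": [0,0,0]},{"offset": [0.0005,0,0],"angular": [0,0,0]},{"offset": [0.0005,0,0],"angular": [0,0,0]},{"offset": [0,0,0],"angular": [0,0,0]},{"offset": [0,0,0],"angular": [0,0,0]}]}}

```text
time: 15.85
ee_pos: [0.5098, 0.0233, 0.1133]
eef_rot: [0.695, 0.132, 0.695, -0.132]
ft_force: [0.2, -1.1, -2.3]
gripper_width: 0.0141
```

Call:
{"name": "servo_tool", "arguments": {"commands": [{"offset": [0.0005,0,0],"angular": [0,0,0]},{"offset": [0.0005,0,0],"angular": [0,0,0]},{"offset": [0.0005,0,0],"angular": [0,0,0]},{"offset": [0,0,0],"angular": [0,0,0]},{"offset": [0,0,0],"angular": [0,0,0]}]}}

```text
time: 16.27
ee_pos: [0.5101, 0.0232, 0.1126]
eef_rot: [0.695, 0.132, 0.694, -0.132]
ft_force: [-0.7, -0.2, 6.9]
gripper_width: 0.0139
```

Seating contact at z = 0.1126, exactly as predicted. I release, then go straight down to the collar.

Call:
{"name": "servo_tool", "arguments": {"commands": [{"offset": [0,0,0],"angular": [0,0,0]},{"offset": [0,0,0],"angular": [0,0,0]},{"offset": [0,0,0],"angular": [0,0,0]},{"offset": [0,0,0],"angular": [0,0,0]},{"offset": [0,0,0],"angular": [0,0,0]},{"offset": [0,0,0],"angular": [0,0,0]},{"offset": [0,0,0],"angular": [0,0,0]},{"offset": [0,0,0],"angular": [0,0,0]}], "claw": 0.075}}

```text
time: 16.93
ee_pos: [0.5098, 0.0233, 0.1118]
eef_rot: [0.695, 0.132, 0.695, -0.132]
ft_force: [0.1, -0.3, -0.2]
gripper_width: 0.0754
```

```bash
python3 - <<'E'
from h import *
s=r.observe(); im=r.get_image("wrist"); b=r.get_image("side"); p=s["ee_pos"];M=Rm(s);print(p,s["ft_force"],s["gripper_width"])
o=np.zeros((400,800,3),np.uint8); o[:384,:512]=im; o[:288,512:]=cv2.resize(b[160:250,215:305],(288,288)); cv2.imwrite("pics/w13.png",o[...,::-1])
for nm,c,rr in (("knobtop",[.5101,.0232,.130],.008),("collar top",[.5101,.0232,.0995],.020)):
    q=np.array([proj("wrist",np.array(c)+rr*(np.cos(t)*M[:,1]+np.sin(t)*M[:,2]),s) for t in np.linspace(0,6.28,60)]); print(nm,q.min(0),q.max(0))
E
```

```text
[0.50976812 0.02331488 0.11176279] [ 0.08709351 -0.26947623 -0.16140879] 0.0754310524400174
knobtop [235.40366367 256.72581304] [274.85643339 292.09912032]
collar top [214.4293112  204.77468196] [294.98214324 279.12281755]
```

View pics/w13.png

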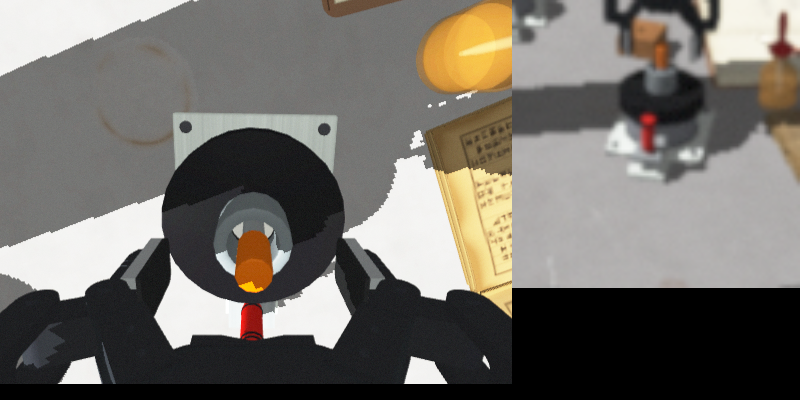

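The pair sits level on the pot, knob at (254,272), collar centred at about (253,242) as predicted, red pin in place at (252,322). I descend to the collar and grip.

Call:
{"name": "servo_tool", "arguments": {"commands": [{"offset": [0.008,0,-0.0005],"angular": [0,0,0]},{"offset": [0.008,0,0],"angular": [0,0,0]},{"offset": [0.006,0,0],"angular": [0,0,0]},{"offset": [0.004,0,0],"angular": [0,0,0]},{"offset": [0.003,0,0],"angular": [0,0,0]},{"offset": [0,0,0],"angular": [0,0,0]},{"offset": [0,0,0],"angular": [0,0,0]}]}}

```text
time: 17.62
ee_pos: [0.5092, 0.0235, 0.0826]
eef_rot: [0.694, 0.132, 0.695, -0.132]
ft_force: [-0.2, -0.8, -0.6]
gripper_width: 0.0753
```

Call:
{"name": "servo_tool", "arguments": {"commands": [{"offset": [0,0,0],"angular": [0,0,0]},{"offset": [0,0,0],"angular": [0,0,0]},{"offset": [0,0,0],"angular": [0,0,0]},{"offset": [0,0,0],"angular": [0,0,0]},{"offset": [0,0,0],"angular": [0,0,0]},{"offset": [0,0,0],"angular": [0,0,0]}], "claw": 0.03, "force": 50}}

```text
time: 18.12
ee_pos: [0.5096, 0.0235, 0.0835]
eef_rot: [0.695, 0.132, 0.694, -0.132]
ft_force: [-1.4, 0.7, 6.0]
gripper_width: 0.0388
```

Collar gripped. I lift slowly at first.

Call:
{"name": "servo_tool", "arguments": {"commands": [{"offset": [-0.002,0,0],"angular": [0,0,0]},{"offset": [-0.003,0,0],"angular": [0,0,0]},{"offset": [-0.005,0,0],"angular": [0,0,0]},{"offset": [-0.008,0,0],"angular": [0,0,0]},{"offset": [-0.008,0,0],"angular": [0,0,0]},{"offset": [-0.004,0,0],"angular": [0,0,0]},{"offset": [0,0,0],"angular": [0,0,0]},{"offset": [0,0,0],"angular": [0,0,0]}]}}

```text
time: 18.78
ee_pos: [0.5096, 0.0235, 0.1132]
eef_rot: [0.695, 0.132, 0.694, -0.132]
ft_force: [0.3, 0.4, -1.4]
gripper_width: 0.0386
```

Load of 1.4 N, about the shield alone. I continue up.

Call:
{"name": "servo_tool", "arguments": {"commands": [{"offset": [-0.006,0,0],"angular": [0,0,0]},{"offset": [-0.012,0,0],"angular": [0,0,0]},{"offset": [-0.016,0,0],"angular": [0,0,0]},{"offset": [-0.016,0,0],"angular": [0,0,0]},{"offset": [-0.012,0,0],"angular": [0,0,0]},{"offset": [-0.006,0,0],"angular": [0,0,0]},{"offset": [-0.002,0,0],"angular": [0,0,0]},{"offset": [0,0,0],"angular": [0,0,0]}]}}

```text
time: 19.45
ee_pos: [0.5093, 0.0235, 0.1829]
eef_rot: [0.695, 0.132, 0.695, -0.132]
ft_force: [0.2, -0.0, -1.8]
gripper_width: 0.0388
```

Call:
{"name": "servo_tool", "arguments": {"commands": [{"offset": [0,0,0],"angular": [0,0,0]},{"offset": [0,0,0],"angular": [0,0,0]},{"offset": [0,0,0],"angular": [0,0,0]},{"offset": [0,0,0],"angular": [0,0,0]},{"offset": [0,0,0],"angular": [0,0,0]},{"offset": [0,0,0],"angular": [0,0,0]}]}}

```text
time: 19.95
ee_pos: [0.5092, 0.0235, 0.1826]
eef_rot: [0.695, 0.132, 0.695, -0.132]
ft_force: [-0.2, -0.3, -1.6]
gripper_width: 0.0386
```

```bash
python3 - <<'E'
from h import *
s=r.observe(); b=r.get_image("side"); print(s["time"],s["ee_pos"],s["ft_force"],s["gripper_width"],np.abs(s["dq"]).max())
cv2.imwrite("pics/end.png",cv2.resize(b[120:240,200:330],None,fx=4.6,fy=4.6,interpolation=cv2.INTER_CUBIC)[...,::-1])
a=[200,120]
for nm,P in(("pin shoulder",[.477,-.055,.030]),("pin top",[.477,-.055,.076]),("knob top",[.51,.0233,.130]),("flange top",[.51,.0233,.06]),("shield bottom",[.51,.0233,s["ee_pos"][2]-.0832+.046])): print(nm,(4.6*(proj("side",P)-a)).round(0))
E
```

```text
19.95 [0.50922985 0.02345974 0.18261351] [-0.2330315  -0.27228315 -1.62546873] 0.03861161856939562 0.003226654800155141
pin shoulder [265. 397.]
pin top [265. 350.]
knob top [285. 244.]
flange top [284. 315.]
shield bottom [285. 228.]
```

The picture limit is reached, so I check the last side image by numbers.

```bash
python3 - <<'E'
import cv2,numpy as np
im=cv2.imread("pics/end.png"); h=cv2.cvtColor(im,cv2.COLOR_BGR2HSV)
H,S,V=cv2.split(h)
for nm,m in(("orange",(H>=6)&(H<18)&(S>150)&(V>90)),("red",((H<5)|(H>174))&(S>140)&(V>60)),("dark",V<38)):
    n,l,st,c=cv2.connectedComponentsWithStats(m.astype(np.uint8))
    for i in range(1,n):
        if st[i,4]>250: print(nm,st[i],c[i].round(0))
E
```

```text
red [481  15  26  20 400] [494.  24.]
red [444 243  26  22 345] [456. 254.]
red [257 351  17  50 610] [264. 373.]
dark [393   0  46  20 689] [415.   8.]
dark [ 236    8  125  156 9072] [290.  73.]
dark [210  91  46  66 637] [232. 129.]
dark [ 227  190  115   70 4920] [285. 230.]
```

```bash
python3 - <<'E'
from h import *
im=cv2.imread("pics/end.png")
for v in range(236,345,6): print(v,im[v,285,::-1],im[v,262,::-1],im[v,308,::-1])
w=r.get_image("wrist");h=cv2.cvtColor(w,cv2.COLOR_RGB2HSV);m=((h[...,0]>=5)&(h[...,0]<18)&(h[...,1]>150)&(h[...,2]>40)).astype(np.uint8)[150:,150:350];print("wrist orange",m.sum())
print(r.observe()["eef_rot"])
for z in(.130,.099,.060): print(z,4.6*(proj("side",[.51,.0233,z])-[200,120]))
E
```

```text
236 [27 28 31] [30 30 29] [23 22 29]
242 [20 21 21] [20 21 24] [21 21 22]
248 [19 17 21] [24 23 26] [11 10 15]
254 [20 20 21] [28 24 28] [23 22 26]
260 [43 26 18] [82 58 38] [112 111 110]
266 [99 52 24] [130 104  83] [164 162 162]
272 [112  60  24] [166 157 151] [172 170 169]
278 [110  63  35] [176 174 174] [176 174 175]
284 [92 76 69] [173 172 171] [177 175 175]
290 [84 87 88] [186 185 183] [186 184 183]
296 [ 97  99 101] [213 213 210] [208 207 206]
302 [97 99 99] [224 226 223] [220 220 220]
308 [ 97 100 102] [238 238 236] [230 231 230]
314 [194 194 190] [241 241 239] [232 232 231]
320 [241 241 237] [239 240 238] [233 234 232]
326 [214 216 211] [238 239 237] [237 238 236]
332 [232 233 231] [238 238 236] [239 240 238]
338 [237 238 236] [235 235 234] [228 229 226]
344 [219 221 218] [202 199 197] [162 164 162]
wrist orange 0
[ 0.69461891  0.13212873  0.69467172 -0.13220353]
0.13 [284.95342462 244.33271032]
0.099 [284.73183791 276.00004488]
0.06 [284.46016453 314.82534994]
```

Orange turns to stem at row ~281 (276 predicted) and stem to boss at ~311 (309 predicted), so the clear lid is seated under the raised shield. I hand in.

```bash
python3 -c "
from cell import r
print(r.close_job())"
```

```text
the job is handed in; nothing more can be done
None
```

I carried out the whole job in the order asked and handed it in at about 20 s of the 64 s allowed; no verdict was reported.

- **Pin:** I pushed it through the eyelet until the shoulder met the lug, with 7 N of contact at the predicted height, and let go. In the last side image its red handle spans rows 351–401, against 350–397 predicted for fully home.
- **Lid pair:** I carried both lids by the orange knob and lowered them until they seated, with contact at TCP z = 0.1126 m, exactly as predicted, and let go. The clear lid still showed as seated after the shield came off, within about one camera pixel.
- **Shield:** I lifted it alone by the grey collar, with about 1.5 N of load. It is held level and still, about 99 mm up, so its lower edge is roughly 15 mm above the knob.

**Checks that fell short:**
- The 12-picture limit stopped me viewing the final image, so I checked its pixels by number only.
- One reading above the knob was taken before the arm had settled and was several mm off. I repeated it before gripping.
- I did not check the bystanders numerically at the end. Nothing felt a knock, and no move went near them.

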